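# Check the counterbalance of the patch press and hold its head for pinning

## Robot

A 7-joint arm with a two-finger parallel gripper is mounted at the origin on the work surface. World frame = base frame: x ahead of the robot, y to its left, z up, the work surface at z = 0. Lengths are in m, angles in degrees, forces in N, time in s.
With the tool pointing down it reaches from about 0.4 to 0.75 m from the base axis. Payload 19.5 kg.
Tool frame: the origin (TCP) lies on the mounting face of the last link; the fingertips stand 173 mm ahead of it and the grasp point (between the pads) lies 155 mm ahead of it; z points along the fingers, y is the line along which they close (so a half turn about z gives the same grasp; the last joint's range is limited). The gripper opens to 85 mm and grips with 20 to 120 N. Pads are 22 mm wide; open, the fingers measure 114 mm over their backs; the gripper's body (76 mm by 85 mm) begins 54 mm behind the grasp point. The pads swing forward as they close: fully open they stand 13 mm farther back than shut.
Start: joints at [-76.645, 40.479, -1.581, 85.061, 1.261, 54.483, -4.326], TCP at [0.156, 0.553, 0.405] pointing down, gripper open.
Joint ranges: [-155.06, 155.06], [-18.47, 123.98], [-90, 86.84], [0, 140.48], [-83.41, 263.41], [0, 116], [-161.91, 161.91]. Speed limits (degrees/s): [108.29, 108.29, 147.25, 147.25, 172.46, 172.46, 172.46].

## Interface

Orientations are given as [roll, pitch, yaw] about the fixed x, y, z axes, in that order (R = Rz(yaw) Ry(pitch) Rx(roll)).
In Python, from station import bot gives the robot as it stands.
- The arm moves only by the tool servo_tool, never from a script. Its argument "plan" is a list of rows, each an object with "dp": the shift along the world's x, y, z in m, a list of three; "turn": the turn, a rotation vector about the world's x, y, z in degrees, a list of three; "hand": the opening, from 0 (shut) to 1 (fully open). In form: [{"dp": [dx, dy, dz], "turn": [ax, ay, az], "hand": hand}, ...]. A call has 1 to 10 rows; each row is the pose to reach, as a shift and turn from the pose commanded when the call began; what a row does not reach only later rows make up. A row lasts 1/8 s, in which the tool goes at most 62.5 mm and 10.7 degrees, less where a joint would pass 70% of its speed; a pose out of reach is approached as far as the arm can. A call with a gripper value outside its range is refused whole. The fingers move at their own pace and stop on an object; the grip force is fixed at half the most. Time passes only in rows, so rows that repeat a pose let the fingers close. It gives the time, the measured TCP pose, the force, the opening and the grip force at its end, in the units of the state.
- bot.get_obs(): the state, without advancing time (a new reading comes with each control period).
- bot.snapshot(name): name is "side" or "top"; returns a dict with "pixels" (400x640x3 uint8, red, green, blue), "fov_y" (degrees; the focal length in pixels is half the picture's height over the tangent of half this angle, whatever the lens; pixels are square), "cx", "cy" (the principal point, pixels), "k1" (the pictures are not rectified: a ray, as slopes to the right and down, at radius r is drawn at 1 + k1 r^2 times it, then the intrinsics apply), "extrinsics" (4x4, takes a point from camera to world coordinates). Camera axes: x right, y down, z forward; pixel columns grow to the right and rows downward; lengths in m; the calibration is good to about 2 mm. A picture is of the moment at which its call begins. There is no depth.
- bot.close_job(): hands the job in; it is judged then, once.
Trained networks look in the newest picture that a camera, given by its name, has taken for a name from the list of things; names that differ only in an ending like _2 or _b are one class to them, and where a whole thing is asked for, a point or a joint stands for the part that bears it (a point fixed in the world has none). Each returns a list of dicts, best first, with "confidence" (0 to 1); they miss things now and then, are a little off and sometimes report something else, mostly with a low value. They report only what shows in the picture. A call takes as long as a camera call. They do not tell look-alikes from the thing itself.
- bot.recognise(camera, query): "box" ([left, top, right, bottom] in pixels, round what is visible of it).
The state is a dict: "t": time; "joint_positions": joint angles; "qvel": joint speeds; "effort": joint torques, N m; "position": TCP position; "tool_rot": TCP orientation; "contact_force": force on the tool from outside, world axes, zero at the start; "ft_torque": the same for the moment, N m; "grip_width": finger opening in m; "grip_force": force on a finger pad.
Only numpy, scipy, OpenCV 4.12 (cv2) and the standard library are available. Lean on these libraries where they do the work, as an engineer would, in place of code of your own. Each camera call takes 0.05 s, during which the arm holds its last target. There are 200 camera calls.

## Task

Get the patch press ready for me to pin its counterbalance: first take the round steel weight off the press head, which must stay shut meanwhile, and set it down upright in the shallow square wooden tray. Then raise the head past its balance point, never letting it swing wide open or fall shut, ease it back and finish while holding it still about seven degrees below the balance point: do not let go. Leave the other things on the table where they are.

Things in the scene. Friction and masses are not known exactly. Their poses are not given: they have to be found in the camera images.
- press: Clamshell press, fixed. Origin on the table under it; -x is its front, facing the robot. Grey base from x = -100 to +150 mm, y = +-100 mm, 45 mm high; rubber platen to 66 mm. It carries the hinged head: white flat top, x -80 to +85 mm, 155 mm wide, 112 mm above the table when shut. A brass stud on the quadrant each side marks where the head's pointer stands at the balance point.
- head (a joint): Hinge angle of the press head in rad: 0 shut (head level, at rest), growing as the front bar is raised; stop at 1.5. The balance point is at 0.873 rad (50 degrees): below it the head falls shut by itself, above it the springs swing it open. It is nearly weightless near that point: within 0.2 rad of it 1.5 N or less at the bar holds it; raising it from shut takes about 2 N at the bar.
- head_bar (a point): Middle of the head's handle: a black round bar, 18 mm thick, 136 mm long, along the press's y axis, 250 mm from the hinge axis and level with it (100 mm above the table) when shut. It stands 60 mm out from the head's front edge on two steel arms 108 mm apart inside, with open space above, below, in front and between bar and head. Being round it can turn between the fingers as the head turns.
- head_hinge (a point): Point on the head's hinge axis, midway between the uprights, 100 mm above the table; press x = +110 mm, y = 0. The axis is along the press's y axis, and the bar moves on an arc of 250 mm radius about it.
- weight: Round steel pattern weight, about 0.3 kg, standing on the head: disc 56 mm across and 16 mm thick, with a round knob 24 mm across on top from 20 to 45 mm above the underside. Origin at the centre of the underside, z along its axis.
- tray: Shallow square wooden tray, fixed, 120 x 120 mm outside, 22 mm high, walls 6 mm thick, on the right or the left of the press (a round white dish stands on the other side). Origin at the centre of the underside.
- tray_in (a point): Centre of the tray's inner floor, 6 mm above the table; the floor is 108 x 108 mm.
- dish: Round white dish, 110 mm across and 30 mm high, fixed; not used.
- squareweight: Square-based steel weight, 50 x 50 x 16 mm with an 18 mm knob to 38 mm height; a bystander. Origin at the centre of the underside.
- marker: White marker pen, 16 mm thick, 130 mm long, lying on the table; a bystander. Origin at the underside of its middle.
- lighter: Green lighter lying flat, 80 x 24 x 12 mm; a bystander. Origin at the centre of the underside.
- spray: Clear bottle, 64 mm across, 170 mm high; a bystander. Origin at the centre of the underside.
- mug: Blue mug, 80 mm across, 90 mm high; a bystander. Origin at the centre of the underside.
- wrench: Steel wrench lying flat to the right of the press, 180 mm long, 8 mm thick; a bystander. Origin at the underside of its middle.
There are look-alikes about, which are no part of the job. Leave any blue or red look-alike of the weight alone.

How it is judged (in metres and radians):
On the way, in this order (a step that is already met when the one before it is completed fails the run):
1. the round weight stands upright in the tray, released, and the head is still shut (horizontal distance between weight and tray_in below 0.04 m and z of weight in the frame of tray_in below 0.006 m and angle between weight's own z axis and vertical below 0.15 rad and contact force between the fingers and weight below 0.1 N and value of joint head below 0.06 rad), for 0.2 s.
2. the head has been raised past its balance point (value of joint head above 0.9 rad), for 0.05 s.
At the end, for the whole second after the job is handed in: The robot's fingers hold the head still (under 0.1 rad/s) between 0.66 and 0.84 rad, that is 2 to 12 degrees below the balance point of 0.873 rad, after it was above 0.90 rad; the round weight stands upright on the tray's floor, within 40 mm of its centre (value of joint head between 0.66 and 0.84 rad and velocity of joint head between -0.1 and 0.1 rad/s and contact force between the fingers and press above 0.2 N and horizontal distance between weight and tray_in below 0.04 m and z of weight in the frame of tray_in below 0.006 m and angle between weight's own z axis and vertical below 0.15 rad); the arm keeps its last pose, push and grip.
It fails at once if the head swings wide open (beyond 1.3 rad) (value of joint head above 1.3 rad).
It fails at once if the head falls (closing faster than 1.5 rad/s) (velocity of joint head below -1.5 rad/s).
It fails at once if another thing on the table is moved by more than 40 mm (distance of any of squareweight, marker, lighter, spray, mug, wrench from where it was at the start of the episode above 0.04 m).
It also fails if it takes over 51 s, if anything falls off the work surface, if the arm or the gripper's body presses on something with over 40 N, if the wrist force passes 120 N, or if a joint passes its speed limit or range.

## Working session

There is one attempt and no reset: what is moved stays moved. The work goes in short steps, Python scripts to look and compute and a tool call to move; the robot and the scene stay as the last step left them, time stands still between calls to the robot, and variables do not carry over. Pictures are saved under pics/ and viewed, at most 10 in all, crops included, and the job is handed in when it is done.

Besides the shell and the picture viewer there is one more tool, called after "Call:" as name([rows], argument=value, ...), one row to a line, values as JSON. servo_tool: Moves the arm, as the interface text tells. Its arguments: {"type":"object","properties":{"plan":{"type":"array"}},"required":["plan"]}

```bash
mkdir -p pics; cat > h.py <<'E'
import numpy as np, cv2
from station import bot
def ray(s,u,v):
    f=200/np.tan(np.radians(s["fov_y"]/2)); d=np.array([(u-s["cx"])/f,(v-s["cy"])/f]); p=d.copy()
    for _ in range(20): p=d/(1+s["k1"]*(p@p))
    E=np.array(s["extrinsics"]); r=E[:3,:3]@np.array([p[0],p[1],1]); return E[:3,3],r
def at(s,u,v,z):
    o,r=ray(s,u,v); return o+r*(z-o[2])/r[2]
def proj(s,P):
    E=np.array(s["extrinsics"]); c=E[:3,:3].T@(np.array(P)-E[:3,3]); p=c[:2]/c[2]
    f=200/np.tan(np.radians(s["fov_y"]/2)); p=p*(1+s["k1"]*(p@p)); return f*p+[s["cx"],s["cy"]]
def save(s,n): cv2.imwrite("pics/"+n+".png",cv2.cvtColor(np.asarray(s["pixels"]),cv2.COLOR_RGB2BGR))
E
python3 - <<'E'
from h import *
print(bot.get_obs())
for n in ("top","side"):
    s=bot.snapshot(n); save(s,n+"0"); print(n,s["fov_y"],s["k1"],np.round(s["extrinsics"],3).tolist())
    for q in ("press","head","head_bar","weight","tray","dish","squareweight","wrench"):
        for d in bot.recognise(n,q)[:4]: print(q,round(d["confidence"],2),np.round(d["box"]))
E
```

```text
{'t': 0.0, 'joint_positions': array([-76.64344399,  40.51510479,  -1.58061886,  85.08435728,
         1.26253044,  54.48178994,  -4.32544604]), 'qvel': array([-0.12618019, -0.01703378, -0.02469385, -0.00807305,  0.12650215,
       -0.09746512,  0.05643934]), 'effort': array([-7.01583249e-04, -8.83219600e+01,  1.23452000e+00, -2.36159849e+01,
        1.68892852e-02,  6.58308607e-03,  1.21355103e-05]), 'position': array([0.15602793, 0.55335202, 0.40421599]), 'tool_rot': array([-1.79936282e+02,  4.81381437e-03,  1.64254477e+02]), 'contact_force': array([-0.08497041, -0.17963952,  0.02303858]), 'ft_torque': array([-0.0112906 ,  0.02548817,  0.01899716]), 'grip_force': 0.0, 'grip_width': 0.08559316138515721}
top 48.211313441984736 -0.05366928312387658 [[0.009, -0.988, 0.152, 0.378], [-1.0, -0.006, 0.017, -0.003], [-0.015, -0.152, -0.988, 1.318], [0.0, 0.0, 0.0, 1.0]]
press 0.66 [276. 132. 356. 237.]
press 0.54 [435. 144. 463. 172.]
press 0.16 [368. 258. 387. 297.]
head 0.68 [288. 137. 352. 235.]
head_bar 0.92 [284. 137. 353. 236.]
head_bar 0.19 [412. 207. 450. 243.]
weight 0.86 [319. 161. 333. 183.]
weight 0.85 [373. 207. 395. 226.]
weight 0.74 [372. 169. 388. 187.]
tray 0.69 [194. 200. 240. 252.]
dish 0.55 [413. 204. 452. 240.]
squareweight 0.6 [258. 265. 277. 286.]
wrench 0.58 [406. 120. 418. 173.]
side 45.56374618440665 -0.028725534657633247 [[0.971, -0.17, 0.166, 0.359], [-0.238, -0.718, 0.654, -0.716], [0.008, -0.674, -0.738, 0.906], [0.0, 0.0, 0.0, 1.0]]
press 0.7 [272. 114. 416. 244.]
head 0.93 [274. 145. 402. 220.]
head_bar 0.74 [276. 147. 401. 219.]
weight 0.76 [364. 250. 386. 272.]
weight 0.63 [346. 161. 367. 190.]
weight 0.57 [316. 262. 343. 289.]
tray 0.6 [249. 116. 302. 159.]
dish 0.74 [306. 305. 365. 361.]
squareweight 0.63 [216. 169. 240. 190.]
wrench 0.95 [399. 274. 472. 303.]
```

```bash
python3 - <<'E'
import cv2
a=cv2.imread("pics/top0.png")[90:310,160:500]; cv2.imwrite("pics/topc.png",cv2.resize(a,None,fx=2.3,fy=2.3,interpolation=2))
a=cv2.imread("pics/side0.png")[90:350,200:500]; cv2.imwrite("pics/sidec.png",cv2.resize(a,None,fx=2.3,fy=2.3,interpolation=2))
E
```

```text
(no output)
```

View pics/topc.png

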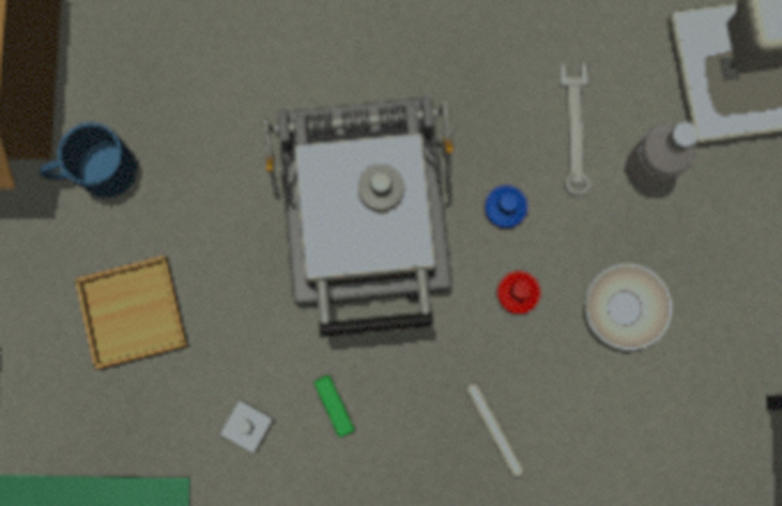

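View pics/sidec.png

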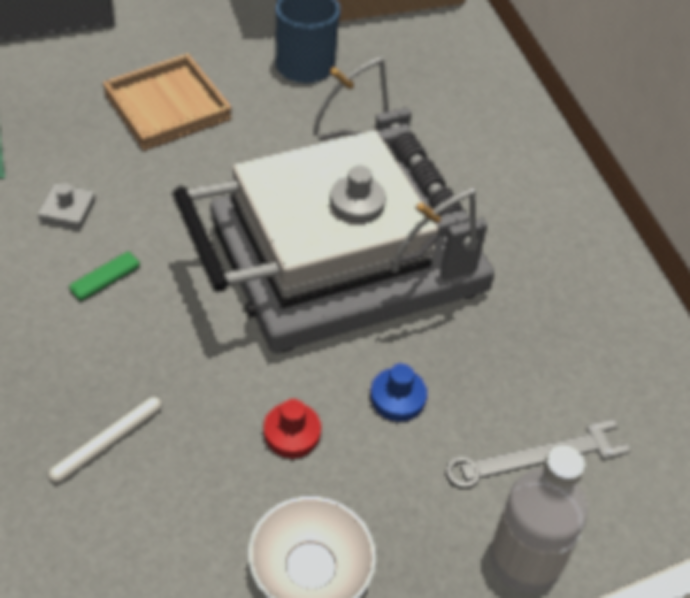

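The top view shows the steel weight on the head at crop (381,187), the tray on the left at (132,312) and the bar from (321,327) to (432,321). The red and blue look-alikes are to the right of the press.

```bash
python3 - <<'E'
from h import *
s=bot.snapshot("top"); q=bot.snapshot("side")
T=lambda u,v,z:at(s,160+u/2.3,90+v/2.3,z); S=lambda u,v,z:at(q,200+u/2.3,90+v/2.3,z)
print("weight top disc",T(381,188,.128),"knob",T(380,183,.157),"side disc",S(358,199,.128),"knob",S(359,174,.157))
c=np.array([T(*p,.022) for p in((77,281),(166,257),(187,346),(97,368))]);print("tray",c.mean(0),c)
c=np.array([S(*p,.022) for p in((104,91),(187,57),(231,106),(147,144))]);print("tray S",c.mean(0))
c=np.array([T(*p,.112) for p in((295,145),(422,135),(434,267),(307,278))]);print("head",c.mean(0),c)
c=np.array([S(*p,.112) for p in((235,178),(378,134),(435,230),(287,262))]);print("head S",c.mean(0),c)
b=np.array([T(321,327,.1),T(432,321,.1)]);print("bar",b.mean(0),b)
b=np.array([S(182,193,.1),S(219,281,.1)]);print("bar S",b.mean(0),b)
E
```

```text
weight top disc [ 6.35371284e-01 -2.80908582e-04  1.28000000e-01] knob [0.63499399 0.00084138 0.157     ] side disc [ 0.63838147 -0.00393451  0.128     ] knob [0.6389884 0.0018832 0.157    ]
tray [0.49474167 0.316147   0.022     ] [[0.53484551 0.38856274 0.022     ]
 [0.56667946 0.27477691 0.022     ]
 [0.45317819 0.2437956  0.022     ]
 [0.42426353 0.35745275 0.022     ]]
tray S [0.49885571 0.31245447 0.022     ]
head [0.61729574 0.0194325  0.112     ] [[ 0.6913959   0.10402758  0.112     ]
 [ 0.70453669 -0.0493579   0.112     ]
 [ 0.54369146 -0.06358026  0.112     ]
 [ 0.5295589   0.08664057  0.112     ]]
head S [0.62048042 0.01642274 0.112     ] [[ 0.52967115  0.06875578  0.112     ]
 [ 0.69381642  0.0989526   0.112     ]
 [ 0.70560949 -0.04766483  0.112     ]
 [ 0.55282461 -0.05435261  0.112     ]]
bar [0.47663292 0.00407412 0.1       ] [[ 0.47258276  0.069892    0.1       ]
 [ 0.48068307 -0.06174377  0.1       ]]
bar S [0.48021519 0.00956869 0.1       ] [[ 0.47420626  0.07175842  0.1       ]
 [ 0.48622412 -0.05262103  0.1       ]]
```

Call:
servo_tool([
  {"dp": [0.034,-0.04,0.01],"turn": [0,0,-5],"hand": 1},
  {"dp": [0.068,-0.08,0.02],"turn": [0,0,-10],"hand": 1},
  {"dp": [0.102,-0.12,0.03],"turn": [0,0,-15],"hand": 1},
  {"dp": [0.136,-0.16,0.04],"turn": [0,0,-20],"hand": 1},
  {"dp": [0.17,-0.2,0.05],"turn": [0,0,-25],"hand": 1},
  {"dp": [0.206,-0.24,0.05],"turn": [0,0,-30],"hand": 1},
  {"dp": [0.24,-0.28,0.05],"turn": [0,0,-35],"hand": 1},
  {"dp": [0.275,-0.32,0.05],"turn": [0,0,-40],"hand": 1},
  {"dp": [0.31,-0.36,0.05],"turn": [0,0,-45],"hand": 1},
  {"dp": [0.344,-0.396,0.05],"turn": [0,0,-50],"hand": 1},
])

```text
t: 2.25
position: [0.501, 0.1558, 0.4548]
tool_rot: [180.0, -0.0, 114.1]
contact_force: [-1.2, 1.1, -0.1]
grip_width: 0.0853
grip_force: 0.0
```

Call:
servo_tool([
  {"dp": [0.034,-0.039,0],"turn": [0,0,-5],"hand": 1},
  {"dp": [0.068,-0.078,0],"turn": [0,0,-10],"hand": 1},
  {"dp": [0.102,-0.117,0],"turn": [0,0,-15],"hand": 1},
  {"dp": [0.137,-0.157,0],"turn": [0,0,-19],"hand": 1},
  {"dp": [0.137,-0.157,-0.04],"turn": [0,0,-19],"hand": 1},
  {"dp": [0.137,-0.157,-0.06],"turn": [0,0,-19],"hand": 1},
  {"dp": [0.137,-0.157,-0.06],"turn": [0,0,-19],"hand": 1},
])

```text
t: 3.12
position: [0.6369, 0.0005, 0.3937]
tool_rot: [-179.9, -0.0, 95.3]
contact_force: [-0.7, -0.0, 0.0]
grip_width: 0.0856
grip_force: 0.0
```

```bash
python3 - <<'E'
from h import *
o=bot.get_obs(); print({k:o[k] for k in("t","position","tool_rot","joint_positions","contact_force")})
out=[]
p=np.array(o["position"])-[0,0,.155]
for n in("top","side"):
    s=bot.snapshot(n); uv=proj(s,p); print(n,uv)
    im=cv2.cvtColor(np.asarray(s["pixels"]),cv2.COLOR_RGB2BGR)
    u,v=(320,170) if n=="top" else (350,170)
    c=im[v-70:v+70,u-70:u+70]; c=cv2.resize(c,None,fx=2.8,fy=2.8,interpolation=2); out.append(c); print(u-70,v-70)
cv2.imwrite("pics/app.png",np.hstack(out))
E
```

```text
{'t': 3.125, 'position': array([6.36937995e-01, 4.69662060e-04, 3.93701675e-01]), 'tool_rot': array([-1.79874357e+02, -1.30293044e-02,  9.52538167e+01]), 'joint_positions': array([ -8.99769992,  47.91364979,  14.28974465,  71.64084829,
       -11.97394145,  61.99669051,  11.65421556]), 'contact_force': array([-0.69923252, -0.01708053,  0.00183363])}
top [325.3067685  161.65811058]
250 100
side [358.19240812 138.66916207]
280 100
```

View pics/app.png

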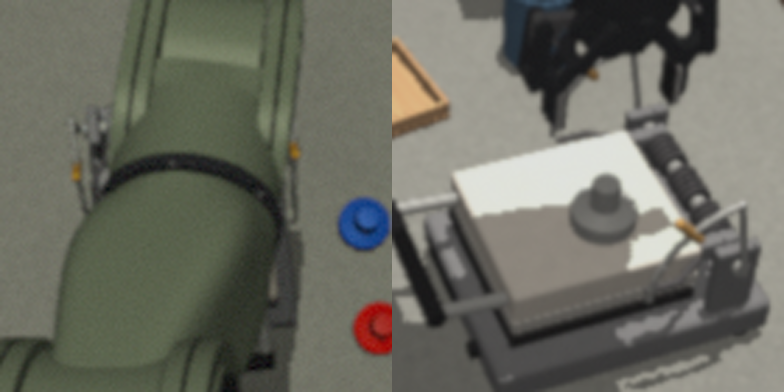

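Side view: knob at about (356,166), fingertips centred at about (359,140), in line above it. Descending.

Call:
servo_tool([
  {"dp": [0.001,0,-0.03],"turn": [0,0,0],"hand": 1},
  {"dp": [0.001,0,-0.06],"turn": [0,0,0],"hand": 1},
  {"dp": [0.001,0,-0.08],"turn": [0,0,0],"hand": 1},
  {"dp": [0.001,0,-0.087],"turn": [0,0,0],"hand": 1},
  {"dp": [0.001,0,-0.087],"turn": [0,0,0],"hand": 0.6},
  {"dp": [0.001,0,-0.087],"turn": [0,0,0],"hand": 0.3},
  {"dp": [0.001,0,-0.087],"turn": [0,0,0],"hand": 0.1},
  {"dp": [0.001,0,-0.087],"turn": [0,0,0],"hand": 0.1},
  {"dp": [0.001,0,-0.087],"turn": [0,0,0],"hand": 0.1},
  {"dp": [0.001,0,-0.087],"turn": [0,0,0],"hand": 0.1},
])

```text
t: 4.47
position: [0.6381, 0.0004, 0.3085]
tool_rot: [179.9, 0.0, 95.3]
contact_force: [-2.4, 0.3, 8.1]
grip_width: 0.0224
grip_force: 58.6
```

Call:
servo_tool([
  {"dp": [0,0,0.005],"turn": [0,0,0],"hand": 0},
  {"dp": [0,0,0.03],"turn": [0,0,0],"hand": 0},
  {"dp": [0,0,0.07],"turn": [0,0,0],"hand": 0},
  {"dp": [0,0,0.11],"turn": [0,0,0],"hand": 0},
  {"dp": [0,0.02,0.14],"turn": [0,0,0],"hand": 0},
  {"dp": [0,0.05,0.14],"turn": [0,0,0],"hand": 0},
  {"dp": [0,0.05,0.14],"turn": [0,0,0],"hand": 0},
])

```text
t: 5.35
position: [0.6378, 0.0527, 0.4478]
tool_rot: [-180.0, -0.1, 95.4]
contact_force: [0.2, -0.2, -3.0]
grip_width: 0.0221
grip_force: 59.3
```

```bash
python3 - <<'E'
from h import *
o=bot.get_obs(); print({k:o[k] for k in("t","position","contact_force","grip_width","grip_force")})
s=bot.snapshot("side"); print(proj(s,np.array(o["position"])-[0,0,.155]),proj(s,[.497,.314,.006]))
im=cv2.cvtColor(np.asarray(s["pixels"]),cv2.COLOR_RGB2BGR)
cv2.imwrite("pics/lift.png",cv2.resize(im[20:230,220:460],None,fx=2.8,fy=2.8,interpolation=2))
E
```

```text
{'t': 5.35, 'position': array([0.63783394, 0.05271909, 0.44781089]), 'contact_force': array([ 0.2263997 , -0.23694186, -2.99499494]), 'grip_width': 0.022108188035329424, 'grip_force': 59.29228879103903}
[353.1382728  103.16504821] [272.37100672 136.8903692 ]
```

View pics/lift.png

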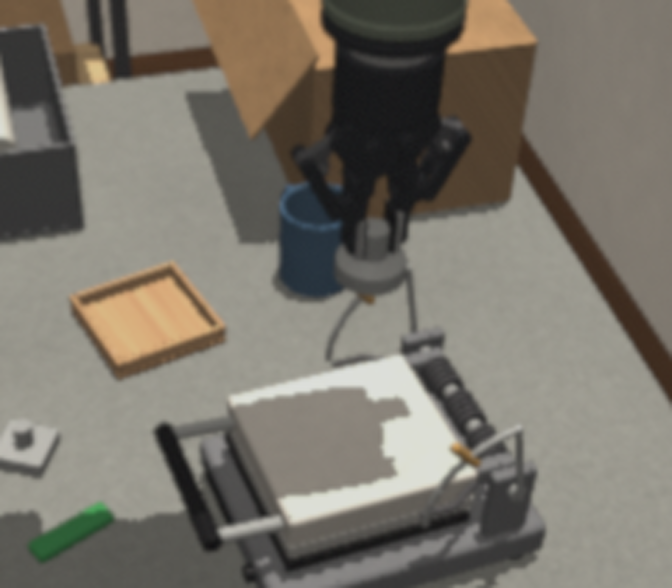

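The weight is held upright at about (370,260) in the crop and the head is shut. Moving it to the tray.

Call:
servo_tool([
  {"dp": [-0.02,0.037,0],"turn": [0,0,0],"hand": 0},
  {"dp": [-0.04,0.074,0],"turn": [0,0,0],"hand": 0},
  {"dp": [-0.06,0.111,0],"turn": [0,0,0],"hand": 0},
  {"dp": [-0.08,0.148,0],"turn": [0,0,0],"hand": 0},
  {"dp": [-0.1,0.185,-0.03],"turn": [0,0,0],"hand": 0},
  {"dp": [-0.12,0.222,-0.06],"turn": [0,0,0],"hand": 0},
  {"dp": [-0.14,0.261,-0.1],"turn": [0,0,0],"hand": 0},
  {"dp": [-0.141,0.261,-0.14],"turn": [0,0,0],"hand": 0},
  {"dp": [-0.141,0.261,-0.18],"turn": [0,0,0],"hand": 0},
  {"dp": [-0.141,0.261,-0.2],"turn": [0,0,0],"hand": 0},
])

```text
t: 6.65
position: [0.4971, 0.3106, 0.2457]
tool_rot: [-179.9, 0.1, 95.2]
contact_force: [0.3, 0.3, -3.0]
grip_width: 0.0223
grip_force: 59.5
```

Call:
servo_tool([
  {"dp": [0,0,-0.015],"turn": [0,0,0],"hand": 0},
  {"dp": [0,0,-0.03],"turn": [0,0,0],"hand": 0},
  {"dp": [0,0,-0.038],"turn": [0,0,0],"hand": 0},
  {"dp": [0,0,-0.042],"turn": [0,0,0],"hand": 0},
  {"dp": [0,0,-0.044],"turn": [0,0,0],"hand": 0},
  {"dp": [0,0,-0.044],"turn": [0,0,0],"hand": 0},
])

```text
t: 7.4
position: [0.4971, 0.3115, 0.2039]
tool_rot: [180.0, -0.0, 95.3]
contact_force: [-0.3, -0.1, -3.1]
grip_width: 0.0227
grip_force: 59.5
```

```bash
python3 - <<'E'
from h import *
o=bot.get_obs(); print({k:o[k] for k in("t","position","contact_force","grip_width","grip_force")})
out=[]
for n,u,v in(("side",275,130),("top",220,225)):
    s=bot.snapshot(n); print(n,u-70,v-70)
    im=cv2.cvtColor(np.asarray(s["pixels"]),cv2.COLOR_RGB2BGR)[v-70:v+70,u-70:u+70]
    out.append(cv2.resize(im,None,fx=2.8,fy=2.8,interpolation=2))
cv2.imwrite("pics/tray.png",np.hstack(out))
E
```

```text
{'t': 7.4, 'position': array([0.49707361, 0.31147649, 0.20390357]), 'contact_force': array([-0.30284216, -0.06186019, -3.10863955]), 'grip_width': 0.022688909727580857, 'grip_force': 59.47123170364648}
side 205 60
top 150 155
```

View pics/tray.png

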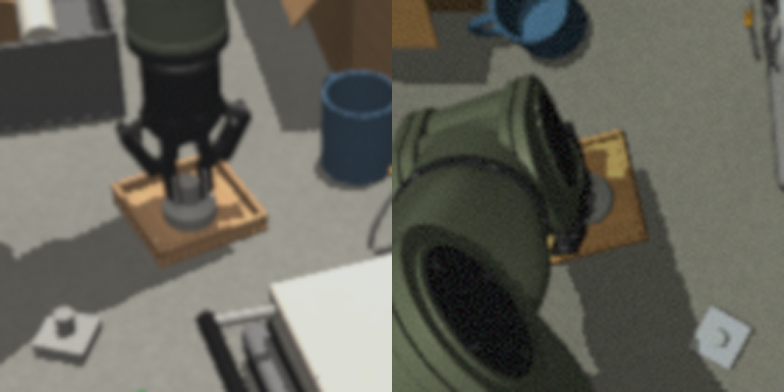

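The weight sits over the middle of the tray, about (188,208) in the left panel, with no floor contact yet.

Call:
servo_tool([
  {"dp": [0,0,-0.001],"turn": [0,0,0],"hand": 0},
  {"dp": [0,0,-0.002],"turn": [0,0,0],"hand": 0},
  {"dp": [0,0,-0.002],"turn": [0,0,0],"hand": 0},
])

```text
t: 7.88
position: [0.4971, 0.3114, 0.2025]
tool_rot: [180.0, -0.0, 95.3]
contact_force: [-3.6, -2.0, 15.6]
grip_width: 0.0223
grip_force: 61.6
```

Call:
servo_tool([
  {"dp": [0,0,0.001],"turn": [0,0,0],"hand": 0.45},
  {"dp": [0,0,0.001],"turn": [0,0,0],"hand": 0.55},
  {"dp": [0,0,0.001],"turn": [0,0,0],"hand": 0.55},
  {"dp": [0,0,0.02],"turn": [0,0,0],"hand": 0.55},
  {"dp": [0,0,0.05],"turn": [0,0,0],"hand": 0.55},
  {"dp": [0,0,0.1],"turn": [0,0,0],"hand": 0.55},
  {"dp": [0,0,0.15],"turn": [0,0,0],"hand": 0.55},
  {"dp": [0,-0.04,0.2],"turn": [0,0,0],"hand": 0.55},
  {"dp": [0,-0.08,0.2],"turn": [0,0,0],"hand": 0.55},
  {"dp": [0,-0.12,0.2],"turn": [0,0,0],"hand": 0.55},
])

```text
t: 9.12
position: [0.4966, 0.19, 0.4035]
tool_rot: [179.9, -0.0, 95.3]
contact_force: [1.8, 0.4, 0.9]
grip_width: 0.047
grip_force: 0.0
```

```bash
python3 - <<'E'
from h import *
o=bot.get_obs(); print({k:o[k] for k in("t","position","contact_force","grip_width","grip_force")})
out=[]
for n,u,v in(("side",300,150),("top",250,215)):
    s=bot.snapshot(n); print(n,u-100,v-100)
    im=cv2.cvtColor(np.asarray(s["pixels"]),cv2.COLOR_RGB2BGR)[v-100:v+100,u-100:u+100]
    out.append(cv2.resize(im,None,fx=2,fy=2,interpolation=2))
    for d in bot.recognise(n,"weight")[:4]:
        b=d["box"]; print(d["confidence"],at(s,(b[0]+b[2])/2,(b[1]+b[3])/2,.025))
cv2.imwrite("pics/tray2.png",np.hstack(out))
E
```

```text
{'t': 9.125, 'position': array([0.49661759, 0.18996041, 0.40345846]), 'contact_force': array([1.80426842, 0.44655365, 0.89992652]), 'grip_width': 0.047020733904849364, 'grip_force': 0.0}
side 200 50
0.82 [ 0.64087587 -0.16636465  0.025     ]
0.78 [ 0.52801271 -0.18504197  0.025     ]
0.68 [0.49658626 0.30542796 0.025     ]
0.6 [0.69435447 0.39254707 0.025     ]
top 150 115
0.7 [ 0.63791989 -0.15773407  0.025     ]
0.4 [ 0.50863677 -0.30991899  0.025     ]
0.19 [0.61095927 0.01848686 0.025     ]
```

View pics/tray2.png

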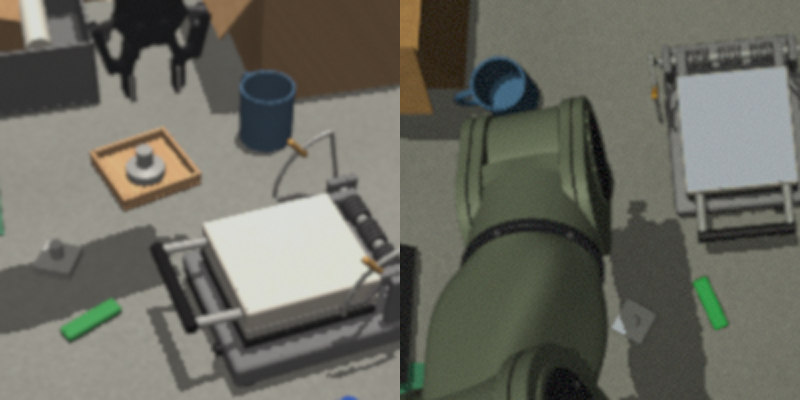

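The weight stands upright in the tray at about (146,163) in the left panel, and the head is shut with the square weight unmoved. Next is the bar.

Call:
servo_tool([
  {"dp": [-0.003,-0.04,0],"turn": [0,0,0],"hand": 0.65},
  {"dp": [-0.007,-0.08,0],"turn": [0,0,0],"hand": 0.65},
  {"dp": [-0.011,-0.12,0],"turn": [0,0,0],"hand": 0.65},
  {"dp": [-0.015,-0.16,-0.02],"turn": [0,0,0],"hand": 0.65},
  {"dp": [-0.0186,-0.184,-0.06],"turn": [0,0,0],"hand": 0.65},
  {"dp": [-0.0186,-0.184,-0.09],"turn": [0,0,0],"hand": 0.65},
  {"dp": [-0.0186,-0.184,-0.12],"turn": [0,0,0],"hand": 0.65},
  {"dp": [-0.0186,-0.184,-0.14],"turn": [0,0,0],"hand": 0.65},
  {"dp": [-0.0186,-0.184,-0.15],"turn": [0,0,0],"hand": 0.65},
  {"dp": [-0.0186,-0.184,-0.15],"turn": [0,0,0],"hand": 0.65},
])

```text
t: 10.58
position: [0.4786, 0.0078, 0.2517]
tool_rot: [-180.0, -0.0, 95.3]
contact_force: [-0.3, -0.1, -0.3]
grip_width: 0.0552
grip_force: 0.0
```

Call:
servo_tool([
  {"dp": [0,0,0],"turn": [0,0,0],"hand": 0.4},
  {"dp": [0,0,0],"turn": [0,0,0],"hand": 0.3},
  {"dp": [0,0,0],"turn": [0,0,0],"hand": 0.0},
  {"dp": [0,0,0],"turn": [0,0,0],"hand": 0.0},
  {"dp": [0,0,0],"turn": [0,0,0],"hand": 0.0},
])

```text
t: 11.2
position: [0.478, 0.0074, 0.2521]
tool_rot: [-179.9, -0.0, 95.3]
contact_force: [-4.9, -0.5, 7.7]
grip_width: 0.0165
grip_force: 58.3
```

```bash
python3 - <<'E'
from h import *
o=bot.get_obs(); print({k:o[k] for k in("t","position","tool_rot","contact_force","ft_torque","grip_width","grip_force")})
s=bot.snapshot("side")
im=cv2.cvtColor(np.asarray(s["pixels"]),cv2.COLOR_RGB2BGR)[60:260,220:440]
cv2.imwrite("pics/bar.png",cv2.resize(im,None,fx=2.5,fy=2.5,interpolation=2))
E
```

```text
{'t': 11.2, 'position': array([0.47800128, 0.00741032, 0.25206134]), 'tool_rot': array([-1.79934943e+02, -1.32620531e-02,  9.52668824e+01]), 'contact_force': array([-4.90217552, -0.52368028,  7.65343132]), 'ft_torque': array([-0.0358236 ,  1.07658007,  0.16078678]), 'grip_width': 0.01649023745337923, 'grip_force': 58.25268745422363}
```

View pics/bar.png

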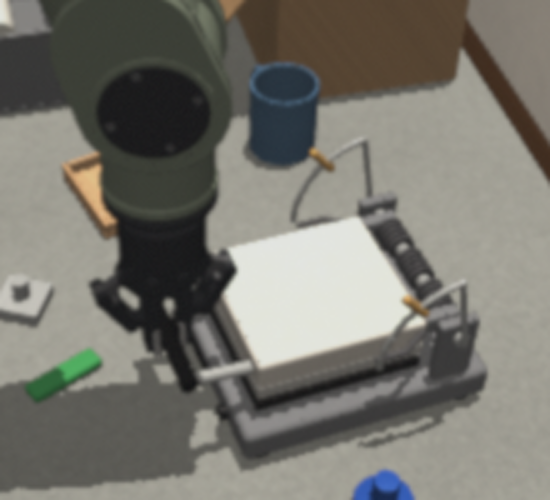

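The gripper holds the bar in its middle, at about (175,365) in the crop, between the arms. Raising along the arc.

Call:
servo_tool([
  {"dp": [0.0002,0,0.01],"turn": [0,0,0],"hand": 0},
  {"dp": [0.0008,0,0.02],"turn": [0,0,0],"hand": 0},
  {"dp": [0.0018,0,0.03],"turn": [0,0,0],"hand": 0},
  {"dp": [0.0032,0,0.04],"turn": [0,0,0],"hand": 0},
  {"dp": [0.005,0,0.05],"turn": [0,0,0],"hand": 0},
  {"dp": [0.007,0.001,0.059],"turn": [0,0,0],"hand": 0},
  {"dp": [0.01,0.001,0.069],"turn": [0,0,0],"hand": 0},
  {"dp": [0.0127,0.001,0.079],"turn": [0,0,0],"hand": 0},
  {"dp": [0.016,0.001,0.088],"turn": [0,0,0],"hand": 0},
  {"dp": [0.0197,0.002,0.097],"turn": [0,0,0],"hand": 0},
])

```text
t: 12.5
position: [0.4967, 0.0094, 0.3492]
tool_rot: [-179.7, -0.0, 95.3]
contact_force: [-15.6, -2.4, 2.8]
grip_width: 0.0163
grip_force: 59.0
```

Call:
servo_tool([
  {"dp": [0.003,0,0.009],"turn": [0,0,0],"hand": 0},
  {"dp": [0.0065,0.001,0.018],"turn": [0,0,0],"hand": 0},
  {"dp": [0.011,0.001,0.027],"turn": [0,0,0],"hand": 0},
  {"dp": [0.0165,0.002,0.035],"turn": [0,0,0],"hand": 0},
  {"dp": [0.022,0.002,0.044],"turn": [0,0,0],"hand": 0},
  {"dp": [0.028,0.003,0.052],"turn": [0,0,0],"hand": 0},
  {"dp": [0.034,0.003,0.06],"turn": [0,0,0],"hand": 0},
  {"dp": [0.04,0.004,0.0675],"turn": [0,0,0],"hand": 0},
  {"dp": [0.047,0.004,0.075],"turn": [0,0,0],"hand": 0},
  {"dp": [0.054,0.005,0.082],"turn": [0,0,0],"hand": 0},
])

```text
t: 13.75
position: [0.5493, 0.0147, 0.4321]
tool_rot: [-179.4, -0.1, 95.3]
contact_force: [-43.7, 3.0, 36.4]
grip_width: 0.0161
grip_force: 60.7
```

```bash
python3 - <<'E'
from h import *
o=bot.get_obs(); print({k:o[k] for k in("t","position","tool_rot","contact_force","ft_torque","grip_width")})
s=bot.snapshot("side"); print(proj(s,np.array(o["position"])-[0,0,.155]))
im=cv2.cvtColor(np.asarray(s["pixels"]),cv2.COLOR_RGB2BGR)[40:240,220:440]
cv2.imwrite("pics/up.png",cv2.resize(im,None,fx=2.7,fy=2.7,interpolation=2))
E
```

```text
{'t': 13.75, 'position': array([0.54931242, 0.01468936, 0.43214596]), 'tool_rot': array([-1.79443222e+02, -1.39975010e-01,  9.52578214e+01]), 'contact_force': array([-43.73591947,   2.95672522,  36.37226956]), 'ft_torque': array([ 0.69585599, 10.08727077,  0.13815851]), 'grip_width': 0.016071504190209317}
[316.61348038 126.4517887 ]
```

View pics/up.png

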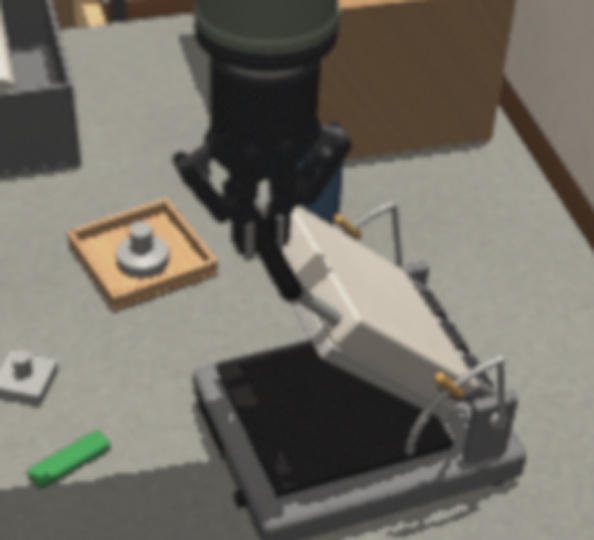

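The head is up at roughly 45 degrees, with the pointer short of the stud, and the bar is firmly held. The radial force means my arc is slightly too tight, so I'll relax outward.

Call:
servo_tool([
  {"dp": [-0.001,0,0.001],"turn": [0,0,0],"hand": 0},
  {"dp": [-0.0025,0,0.002],"turn": [0,0,0],"hand": 0},
  {"dp": [-0.0025,0,0.002],"turn": [0,0,0],"hand": 0},
])

```text
t: 14.18
position: [0.5488, 0.0149, 0.4336]
tool_rot: [-179.9, -0.1, 95.3]
contact_force: [-9.5, 3.5, 6.0]
grip_width: 0.0161
grip_force: 59.7
```

```bash
python3 - <<'E'
from h import *
o=bot.get_obs(); print({k:o[k] for k in("t","position","tool_rot","contact_force","ft_torque","grip_width")})
E
```

```text
{'t': 14.175, 'position': array([0.54884038, 0.01486583, 0.43363352]), 'tool_rot': array([-1.79924341e+02, -6.63958886e-02,  9.52799679e+01]), 'contact_force': array([-9.47511182,  3.54081561,  6.00911119]), 'ft_torque': array([0.75757612, 2.56881385, 0.09958238]), 'grip_width': 0.016067946426507943}
```

Call:
servo_tool([
  {"dp": [0.005,0.0005,0.0055],"turn": [0,0,0],"hand": 0},
  {"dp": [0.0104,0.001,0.0106],"turn": [0,0,0],"hand": 0},
  {"dp": [0.016,0.0015,0.0156],"turn": [0,0,0],"hand": 0},
  {"dp": [0.0218,0.002,0.0204],"turn": [0,0,0],"hand": 0},
])

```text
t: 14.68
position: [0.5706, 0.0171, 0.4545]
tool_rot: [-179.9, -0.1, 95.3]
contact_force: [-12.7, 6.1, 10.1]
grip_width: 0.0157
grip_force: 59.0
```

Call:
servo_tool([
  {"dp": [0.0054,0.0003,0.005],"turn": [0,0,0],"hand": 0},
  {"dp": [0.0113,0.0005,0.0096],"turn": [0,0,0],"hand": 0},
  {"dp": [0.0144,0.001,0.0118],"turn": [0,0,0],"hand": 0},
  {"dp": [0.0175,0.001,0.0139],"turn": [0,0,0],"hand": 0},
  {"dp": [0.0175,0.001,0.0139],"turn": [0,0,0],"hand": 0},
])

```text
t: 15.3
position: [0.5883, 0.0188, 0.4684]
tool_rot: [-180.0, -0.2, 95.3]
contact_force: [-11.7, 9.8, 10.0]
grip_width: 0.0155
grip_force: 59.0
```

```bash
python3 - <<'E'
from h import *
o=bot.get_obs(); print({k:o[k] for k in("t","position","tool_rot","contact_force","ft_torque","grip_width")})
s=bot.snapshot("side")
im=cv2.cvtColor(np.asarray(s["pixels"]),cv2.COLOR_RGB2BGR)[60:240,260:440]
cv2.imwrite("pics/up2.png",cv2.resize(im,None,fx=3.2,fy=3.2,interpolation=2))
E
```

```text
{'t': 15.3, 'position': array([0.58826308, 0.01877996, 0.46837541]), 'tool_rot': array([-1.79965734e+02, -1.69543076e-01,  9.53382420e+01]), 'contact_force': array([-11.731533  ,   9.77226867,   9.96036714]), 'ft_torque': array([2.1072266 , 2.82440229, 0.0916889 ]), 'grip_width': 0.015520833151181542}
```

View pics/up2.png

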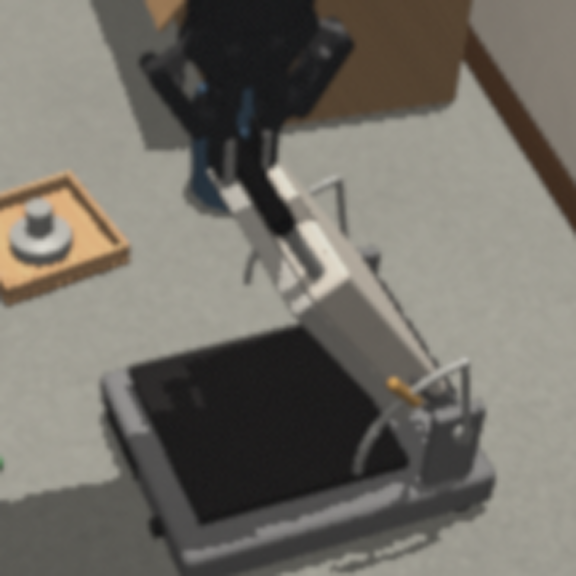

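The head now stands near the stud, with the bar's near end at about (286,224) in the crop. I'll estimate the angle by projecting the model.

```bash
cat > fit.py <<'E'
from h import *
s=bot.snapshot("side"); a=np.radians(5.2); ux=np.array([np.cos(a),np.sin(a),0]); uy=np.array([-np.sin(a),np.cos(a),0]); z=np.array([0,0,1])
H=np.array([.478,.0064,.1])+.25*ux
def P(th,r,y,n): return proj(s,H+r*(-np.cos(th)*ux+np.sin(th)*z)+y*uy+n*(np.sin(th)*ux+np.cos(th)*z))
if __name__=="__main__":
    print("shut obs",219/2.3+200,281/2.3+90,P(0,.25,-.066,0), "headcorner obs",287/2.3+200,262/2.3+90,P(0,.19,-.0775,.012))
    print("theta .8? bar obs",292/2.7+220,292/2.7+40,"corner",362/2.7+220,318/2.7+40)
    print("now bar obs",286/3.2+260,224/3.2+60,"corner",350/3.2+260,268/3.2+60)
    for t in np.arange(.7,1.06,.05): print(round(t,2),P(t,.25,-.066,0),P(t,.19,-.0775,.012))
E
python3 fit.py
```

```text
shut obs 295.2173913043478 212.17391304347825 [294.86731251 214.63654167] headcorner obs 324.7826086956522 203.91304347826087 [322.49492343 208.24614677]
theta .8? bar obs 328.14814814814815 148.14814814814815 corner 354.0740740740741 157.77777777777777
now bar obs 349.375 130.0 corner 369.375 143.75
0.7 [321.58977544 155.15765906] [348.09919653 163.73008476]
0.75 [325.66524759 150.75546856] [351.40444665 160.6086283 ]
0.8 [329.99689569 146.41891531] [354.87088685 157.55467431]
0.85 [334.5715467  142.16596721] [358.48767138 154.57978243]
0.9 [339.37436376 138.01458882] [362.24306774 151.69532976]
0.95 [344.38891054 133.98259018] [366.12451597 148.91242811]
1.0 [349.59723903 130.08747084] [370.11869819 146.24184139]
1.05 [354.98000001 126.34626199] [374.2116178  143.69390459]
```

By vision the head is at about 1.0 rad, so it is past balance. Easing back.

Call:
servo_tool([
  {"dp": [-0.0031,0,-0.0021],"turn": [0,0,0],"hand": 0},
  {"dp": [-0.0062,0,-0.0043],"turn": [0,0,0],"hand": 0},
  {"dp": [-0.0121,-0.0005,-0.0089],"turn": [0,0,0],"hand": 0},
  {"dp": [-0.0175,-0.001,-0.0139],"turn": [0,0,0],"hand": 0},
  {"dp": [-0.0233,-0.0015,-0.0187],"turn": [0,0,0],"hand": 0},
  {"dp": [-0.0289,-0.002,-0.0237],"turn": [0,0,0],"hand": 0},
  {"dp": [-0.0343,-0.0025,-0.0288],"turn": [0,0,0],"hand": 0},
  {"dp": [-0.0393,-0.003,-0.0343],"turn": [0,0,0],"hand": 0},
])

```text
t: 16.4
position: [0.5487, 0.0148, 0.4341]
tool_rot: [-180.0, -0.1, 95.3]
contact_force: [-15.7, 4.5, 16.7]
grip_width: 0.016
grip_force: 61.6
```

Call:
servo_tool([
  {"dp": [-0.004,0,-0.0043],"turn": [0,0,0],"hand": 0},
  {"dp": [-0.0085,-0.0005,-0.009],"turn": [0,0,0],"hand": 0},
  {"dp": [-0.0085,-0.0005,-0.009],"turn": [0,0,0],"hand": 0},
  {"dp": [-0.0085,-0.0005,-0.009],"turn": [0,0,0],"hand": 0},
])

```text
t: 16.9
position: [0.5406, 0.0141, 0.4248]
tool_rot: [-180.0, -0.0, 95.3]
contact_force: [-8.4, 1.4, 5.1]
grip_width: 0.0161
grip_force: 61.6
```

```bash
python3 - <<'E'
from fit import *
o=bot.get_obs(); print({k:o[k] for k in("t","position","contact_force","grip_width","grip_force")})
im=cv2.cvtColor(np.asarray(s["pixels"]),cv2.COLOR_RGB2BGR)[60:240,230:430]
cv2.imwrite("pics/end.png",cv2.resize(im,None,fx=3.2,fy=3.2,interpolation=2))
for t in (.6,.65,.7,.75,.8,.85):print(t,(P(t,.25,-.066,0)-[230,60])*3.2,(P(t,.19,-.0775,.012)-[230,60])*3.2)
E
```

```text
{'t': 16.95, 'position': array([0.54056715, 0.01411674, 0.42473093]), 'contact_force': array([-8.17456838,  2.26069308,  5.56731822]), 'grip_width': 0.01579176731891597, 'grip_force': 61.624077558517456}
0.6 [269.60482378 333.08134208] [358.43499395 352.41229729]
0.65 [280.9022312  318.74451121] [367.88815027 342.1036268 ]
0.7 [293.08728142 304.504509  ] [377.91742888 331.93627124]
0.75 [306.12879229 290.4174994 ] [388.49422927 321.94761056]
0.8 [319.99006619 276.54052901] [399.58683792 312.17495779]
0.85 [334.62894944 262.93109507] [411.16054842 302.65530377]
```

View pics/end.png

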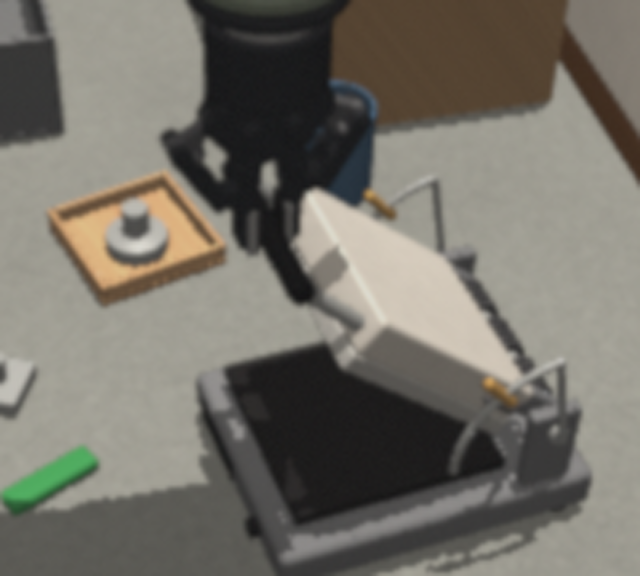

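The bar's end at about (303,293) and the head corner at about (388,322) match the model at 0.75 rad. The chord estimate gives the same angle, the weight is upright in the tray, and the grip is holding.

```bash
python3 -c "
from station import bot
print(bot.close_job())"
```

```text
the job is handed in; nothing more can be done
None
```

The job is handed in (its result was not reported): the weight stands upright in the tray, the head was raised to about 1.0 rad and eased back, and the gripper is holding it still at about 0.75 rad, 7° below balance, by camera and arm position.

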